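# Put the folding thermometer away in the cutlery drawer

### The job

Put the kitchen thermometer away. First move the spice jar that stands in the drawer's way to a free spot on the counter, upright, so that the drawer never touches it; then pull the cutlery drawer out to its stop, fold the thermometer's probe fully shut against its handle and lay it flat, display up, in the empty left compartment of the open drawer. Leave the drawer fully out, as more cutlery is to follow. Do not knock over or shift the other things on the counter.

Things in the scene. Friction and masses are not known exactly. Their poses are not given: they have to be found in the camera images.
- cabinet: Cream countertop drawer unit, fixed, 260 mm deep (x), 250 mm wide (y), 130 mm high, white top. Origin: on the counter under the middle of its front face; the front looks along the unit's own -x (towards the robot) and the unit lies behind it, from x = 0 to 260 mm. Its drawer slides out along -x. A fixed herb pot (75 mm high) stands on its top, 150 mm or more behind the front.
- drawer (a joint): How far the drawer is out: 0 shut, 0.19 m at its stop; may start ajar by up to 30 mm. Friction about 1.5 N; stays where it is left. Its front panel is 230 mm wide, 15 mm thick, 32 to 116 mm above the counter, its outer face flush with the unit's front when shut; side walls reach 91 mm above the counter, the middle divider 81 mm. Spoons lie fixed in the right-hand (-y) compartment.
- drawer_handle (a point): Middle of the drawer's dark bar handle: a horizontal round bar 11 mm thick, 110 mm long along the unit's y, 42 mm (centre) in front of the drawer's front panel and 95 mm above the counter (35 mm below the unit's top). Axes as the unit's; moves with the drawer.
- compartment (a point): Point on the floor of the drawer's empty left (+y) compartment, 41 mm above the counter; moves with the drawer, axes as the unit's. The compartment is 112 mm wide (y), 56 mm to each side of this point; along x it runs from 84 mm in front of this point (towards the handle) to 139 mm behind it. With the drawer at its stop, the part up to 85 mm behind this point is clear of the unit's top.
- thermometer: Folding probe thermometer lying flat on the counter: red handle 130 x 30 x 22 mm (x, y, z), 190 g all told, dark display on its top face. Origin: centre of the handle's underside; z up. The probe is hinged at the +x end of the handle on its +y side; folded, it lies along that side and the whole is 130 mm long and 37 mm wide (from 15 mm on the -y side to 22 mm on the +y side).
- probe (a joint): Angle of the thermometer's probe: 0 folded shut (its stop), growing as it opens; the probe then points along the handle's direction turned by pi - angle from the handle's +x towards +y (at 1.57 straight out to the handle's +y side). Starts between 1.1 and 2.1 rad. Light friction (0.02 N m), stays where it is left. Squeezing the probe against the handle shuts it.
- probe_hinge (a point): Probe's hinge, its axis upright: 55 mm towards +x and 18.5 mm towards +y from the thermometer's origin, 10.5 mm up. A black hub of 15 mm diameter.
- probe_tip (a point): Tip of the probe, a steel rod 7 mm thick (thin tip on its last 10 mm), 115 mm from the hinge, its axis 10.5 mm above the counter.
- jar: Amber spice jar with a green lid, 52 mm in diameter, 100 mm high, about 220 g, standing in front of the drawer in its path. Origin: centre of its underside.
- mug: Bystander: blue mug, 80 mm in diameter, 95 mm high, handle reaching 75 mm from the axis. Origin: centre of its underside.
- canister: Bystander: white canister, 90 mm in diameter, 110 mm high. Origin: centre of its underside.
- sugar_bowl: Bystander: small white bowl, 68 mm in diameter, 50 mm high. Origin: centre of its underside.
- fruit_bowl: Bystander: terracotta bowl, 124 mm in diameter, 50 mm high. Origin: centre of its underside. Not listed, fixed: beyond 0.74 m ahead of the robot a white two-handled pot (130 mm high) on the left, an oil bottle (200 mm) and a pepper mill (190 mm) on the right; kitchen machines over 0.56 m to either side; a 90 mm ledge at the far edge. The rest of the counter is free.

How it is judged (in metres and radians):
On the way:
1. the drawer is pulled out to its stop (value of joint drawer above 0.182 m), for 0.2 s.
At the end, for the whole second after the job is handed in: The drawer is out to its stop (within 20 mm); the thermometer lies flat (within 0.15 rad), display up, on the floor of the left compartment, at rest, its probe folded (under 0.12 rad); the jar stands upright (within 0.1 rad) and at rest on the counter (value of joint drawer above 0.17 m and x of thermometer in the frame of compartment between -0.03 and 0.085 m and y of thermometer in the frame of compartment between -0.048 and 0.048 m and z of thermometer in the frame of compartment between -0.005 and 0.008 m and angle between thermometer's own z axis and vertical below 0.15 rad and value of joint probe below 0.12 rad and linear speed of each of thermometer, jar below 0.02 m/s and angle between jar's own z axis and vertical below 0.1 rad and height (world z) of jar between -0.005 and 0.008 m); the robot touches nothing.
It fails at once if the jar is touched by the drawer or the drawer unit (over 1 N) (contact force between jar and cabinet above 1 N).
It fails at once if the jar is tipped over (angle between jar's own z axis and vertical above 0.7 rad).
It fails at once if another thing on the counter (mug, canister, white bowl, terracotta bowl) is shifted by more than 30 mm or tipped over (distance of any of mug, canister, sugar_bowl, fruit_bowl from where it was at the start of the episode above 0.03 m or angle between any of mug, canister, sugar_bowl, fruit_bowl's own z axis and vertical above 0.5 rad).
It also fails if it takes over 72 s, if anything falls off the work surface, if the arm or the gripper's body presses on something with over 40 N, if the wrist force passes 120 N, or if a joint passes its speed limit or range.

### The arm

A 6-joint arm with a two-finger parallel gripper is mounted at the origin on the work surface. World frame = base frame: x ahead of the robot, y to its left, z up, the work surface at z = 0. Lengths are in mm, angles in rad, forces in N, time in s.
With the tool pointing down it reaches from about 375 to 975 mm from the base axis. Payload 3.8 kg.
Tool frame: the origin (TCP) lies at the very end of the fingers, on their centre line; the grasp point (between the pads) lies 19 mm behind it (pinch_z is the distance from the TCP to the grasp point, in mm); z points along the fingers, y is the direction in which the jaws open and shut (so a half turn about z gives the same grasp; the last joint's range is limited). The gripper opens to 88 mm and grips with 3 to 60 N. Pads are 18 mm wide; open, the fingers measure 123 mm over their backs; the gripper's body (75 mm by 187 mm) begins 45 mm behind the grasp point.
Start: joints at [-1.281, 0.264, 1.604, -0, 1.274, -0.037], TCP at [216.679, -639.272, 238.706] pointing down, gripper open.
Joint ranges: [-2.63, 2.63], [-0.94, 2.18], [0.31, 2.57], [-1.31, 4.45], [0, 2.66], [-2.55, 2.55]. Speed limits (rad/s): [2.57, 2.57, 3.14, 3.14, 3.14, 3.14].

### API

Orientations are given as a unit quaternion [w, x, y, z].
In Python, from bench import movep, move_linear, move_joints, let_go, clamp, hold, ik, get_state, get_image, camera_params, IKError, hand_in, pinch_z gives the robot as it stands. Calls block until the motion is done:
- movep(position, orientation): joint-space move of the TCP to a pose.
- move_linear(position, ori=None, speed=150, max_force=None): straight line of the TCP; ori=None keeps the orientation; speed is the mean speed in mm/s. With max_force (N) it stops when the force on the tool has changed by that much, and returns True; else False.
- move_joints(angles): joint-space move.
- let_go() and clamp(): open the fingers fully, or close them until they stop; the grip force is fixed at half the most.
- hold(seconds).
- ik(position, orientation): joint angles nearest the present ones, or None.
- get_state(): the state.
- get_image(name): name is "scene" or "top" or "wrist"; returns the picture (480x640x3 uint8, red, green, blue); there is no depth.
- camera_params(name): a dict with "K" (3x3 intrinsics, pixels), "world_to_cam" (4x4, takes a point from world to camera coordinates); the wrist camera has in their place "mount" (4x4, takes a point from camera to tool coordinates, whose origin is the TCP and whose axes are the flange's). Camera axes: x right, y up, looking along -z (the intrinsics and any distortion apply to the point x, -y, -z); pixel columns grow to the right and rows downward; lengths in mm; the calibration is good to about 2 mm. The wrist camera is an equidistant fisheye: a pixel r from the principal point sees the ray r / f radians off the axis. A picture is of the moment at which its call begins: read the wrist's pose just before it. camera_params takes no time and is no camera call.
A pose or a line that the arm cannot do raises IKError and nothing moves.
- hand_in(): hands the job in, once; it reports no verdict.
The state is a dict: "time": time; "joint_pos": joint angles; "qvel": joint speeds; "effort": joint torques, N m; "position": TCP position; "eef_rot": TCP orientation; "contact_force": force on the tool from outside, world axes, zero at the start; "wrist_torque": the same for the moment, N m; "gripper_width": opening from 0.0 (shut) to 1.0 (fully open).
Only numpy, scipy, OpenCV 4.12 (cv2) and the standard library are available. Lean on these libraries where they do the work, as an engineer would, in place of code of your own. Each camera call takes 0.05 s, during which the arm holds its last target. There are 200 camera calls.

## Working session

There is one attempt and no reset: what is moved stays moved. The work goes in short steps, each a Python script; the robot and the scene stay as the last script left them, time stands still between calls to the robot, and variables do not carry over. Pictures are saved under pics/ and viewed, about 8 in all and at most 12, crops included, and the job is handed in when it is done.

```bash
mkdir -p pics; ls; python3 - <<'E'
from bench import *
import cv2,numpy as np
for n in ("scene","top"):
    im=get_image(n); cv2.imwrite(f"pics/{n}0.png",im[:,:,::-1])
    p=camera_params(n); print(n,np.array(p["K"]).tolist(),np.round(p["world_to_cam"],4).tolist(),[k for k in p])
p=camera_params("wrist");print(p)
s=get_state();print(s,pinch_z)
E
```

```text
pics
scene [[594.4565117599349, 0.0, 319.4438496783133], [0.0, 594.4565117599349, 241.59110820174516], [0.0, 0.0, 1.0]] [[0.077, 0.997, 0.0032, -46.973], [-0.8293, 0.0623, 0.5554, 434.2781], [0.5535, -0.0454, 0.8316, -1759.543], [0.0, 0.0, 0.0, 1.0]] ['K', 'world_to_cam']
top [[553.333213462968, 0.0, 310.7170982926861], [0.0, 553.333213462968, 241.9911201873905], [0.0, 0.0, 1.0]] [[-0.0201, -0.9993, 0.0303, -6.0305], [0.985, -0.0146, 0.1722, -602.5952], [-0.1716, 0.0333, 0.9846, -1051.6854], [0.0, 0.0, 0.0, 1.0]] ['K', 'world_to_cam']
{'K': array([[371.64829954,   0.        , 317.3637575 ],
       [  0.        , 371.64829954, 242.13480545],
       [  0.        ,   0.        ,   1.        ]]), 'mount': array([[-1.12596565e-03,  9.62769965e-01,  2.70319675e-01,
         6.96960446e+01],
       [ 9.99999357e-01,  1.11984733e-03,  1.76863015e-04,
         7.07813871e-01],
       [-1.32438366e-04,  2.70319700e-01, -9.62770607e-01,
        -1.46132771e+02],
       [ 0.00000000e+00,  0.00000000e+00,  0.00000000e+00,
         1.00000000e+00]])}
{'time': 0.1, 'joint_pos': array([-1.28089980e+00,  2.64677708e-01,  1.60524521e+00,  3.87844988e-07,
        1.27373720e+00, -3.68814844e-02]), 'qvel': array([ 0.0011185 , -0.00182348, -0.00404606, -0.00068957,  0.00063862,
        0.00043437]), 'effort': array([-2.06633749e-04, -5.03619719e+01, -3.58071184e+01,  7.30599021e-02,
        2.33023072e-02, -4.48087110e-05]), 'position': array([ 216.49170155, -638.6432294 ,  237.5084068 ]), 'eef_rot': array([-1.02549823e-03,  9.86681167e-01,  1.62662859e-01, -1.30242923e-04]), 'contact_force': array([ 0.14596387, -1.19840662,  0.15536527]), 'wrist_torque': array([ 0.07596389, -0.02271664, -0.01957993]), 'gripper_width': 1.0022605878394557} 18.700000000000003
```

View pics/top0.png

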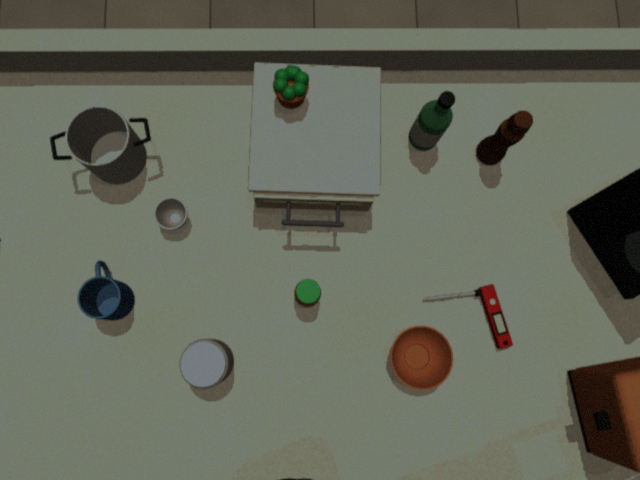

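View pics/scene0.png

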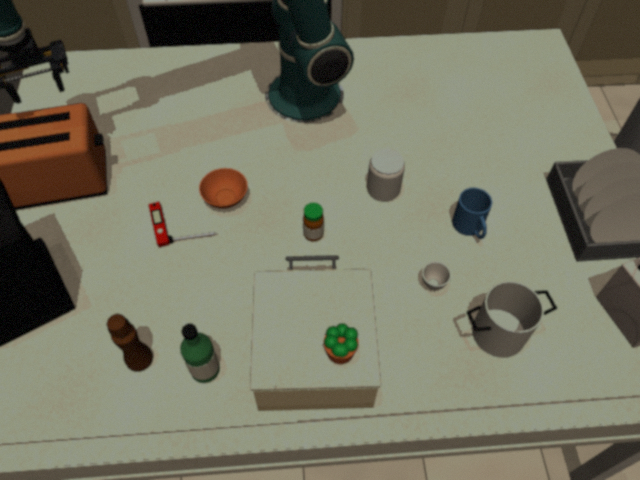

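The top view shows the jar lid at (308,292), the drawer handle bar from (285,223) to (342,224), and the cabinet's front top edge from (250,192) to (379,196). The thermometer runs from (487,288) to (505,346), with its hub near (478,293) and probe tip at (424,299). The scene view agrees. Next I'll measure these points with masks and rays.

```bash
cat > h.py <<'E'
from bench import *
import cv2,numpy as np
def ray(n,uv):
    p=camera_params(n);K=p["K"];W=np.array(p["world_to_cam"])
    d=np.array([(uv[0]-K[0][2])/K[0][0],-(uv[1]-K[1][2])/K[1][1],-1.])
    R=W[:3,:3];return -R.T@W[:3,3],R.T@d
def wray(uv,s):
    p=camera_params("wrist");K=p["K"];M=np.array(p["mount"])
    x=(uv[0]-K[0][2])/K[0][0];y=(uv[1]-K[1][2])/K[1][1];r=np.hypot(x,y)+1e-12
    d=np.array([np.sin(r)*x/r,-np.sin(r)*y/r,-np.cos(r)])
    w,a,b,c=s["eef_rot"];R=cv2.Rodrigues(2*np.arctan2(np.linalg.norm([a,b,c]),w)*np.array([a,b,c])/np.linalg.norm([a,b,c]))[0]
    return R@M[:3,3]+s["position"],R@M[:3,:3]@d
def onz(r,z): o,d=r; return o+d*(z-o[2])/d[2]
def P(n,uv,z): return onz(ray(n,uv),z)
def q(yaw):  # tool down, jaw (tool y) direction: yaw=0 -> tool x=+x, tool y=-y; rotated by yaw about z
    return np.array([0,np.cos(yaw/2),np.sin(yaw/2),0])
def blobs(im,lo,hi,amin=20):
    hsv=cv2.cvtColor(im,cv2.COLOR_RGB2HSV);m=cv2.inRange(hsv,np.array(lo),np.array(hi))
    cs,_=cv2.findContours(m,cv2.RETR_EXTERNAL,cv2.CHAIN_APPROX_NONE)
    return m,sorted([c for c in cs if cv2.contourArea(c)>amin],key=cv2.contourArea,reverse=True)
def cen(c): m=cv2.moments(c);return np.array([m["m10"],m["m01"]])/m["m00"]
E
python3 - <<'E'
from h import *
np.set_printoptions(precision=1,suppress=True)
im=cv2.imread("pics/top0.png")[:,:,::-1].copy()
m,b=blobs(im,(45,120,60),(75,255,255))
for c in b: print("green",cen(c),cv2.contourArea(c),P("top",cen(c),100)[:2])
m,b=blobs(im,(0,200,120),(4,255,255)); m2,b2=blobs(im,(176,180,120),(180,255,255))
for c in b+b2:print("red",cv2.contourArea(c),cv2.minAreaRect(c))
sub=im[275:360,470:525]
hs=cv2.cvtColor(sub,cv2.COLOR_RGB2HSV)
mask=(((hs[...,0]<6)|(hs[...,0]>174))&(hs[...,1]>170)&(hs[...,2]>80)).astype(np.uint8)
pts=np.argwhere(mask)[:,::-1].astype(np.float32)+[470,275]
r=cv2.minAreaRect(pts.astype(np.float32));bx=cv2.boxPoints(r)
print("box",bx,[P("top",p,20)[:2] for p in bx]);print(P("top",r[0],22)[:2])
for n,p,z in [("hub",(478,293),10),("tip",(424,299.5),10.5),("barL",(285,223),95),("barR",(342,224),95),("cabL",(250,192),130),("cabR",(379,196),130),("drwL",(255,200),116),("drwR",(373,203),116),("canister",(205,362),110),("mug",(99,298),95),("sugar",(171,213),50),("fruit",(421,357),50),("fruitL",(453,357),50)]: print(n,P("top",p,z))
s=cv2.imread("pics/scene0.png")[:,:,::-1].copy()
m,b=blobs(s,(45,120,60),(75,255,255))
for c in b: print("green scene",cen(c),cv2.contourArea(c),P("scene",cen(c),100)[:2])
for n,p,z in [("barL",(338,259),95),("barR",(286,260),95),("cabL",(372,268),130),("cabR",(253,271),130),("tip",(216,234),10.5)]: print(n,P("scene",p,z))
a=cv2.resize(im[170:360,240:520],None,fx=2.8,fy=2.8,interpolation=cv2.INTER_CUBIC);cv2.imwrite("pics/crop1.png",a[:,:,::-1])
E
```

```text
green [290.4  80. ] 658.0 [924.9  19.3]
green [307.6 291.2] 420.0 [500.3  -7.2]
box [[479.9 287.7]
 [492.3 283.6]
 [512.2 344.7]
 [499.8 348.7]] [array([ 508.2, -361.8]), array([ 516. , -387.9]), array([ 392.4, -418.9]), array([ 384.9, -393.1])]
[ 449.7 -389.8]
hub [ 498.1 -360.4   10. ]
tip [ 486.7 -247.6   10.5]
barL [632.8  33.7  95. ]
barR [629.3 -76.3  95. ]
cabL [685.7  98.1 130. ]
cabR [ 675.1 -144.6  130. ]
drwL [673.8  89.8 116. ]
drwR [ 665.1 -134.8  116. ]
canister [374.7 181.3 110. ]
mug [494.9 381.4  95. ]
sugar [665.9 262.1  50. ]
fruit [ 373.1 -226.2   50. ]
fruitL [ 371.8 -288.8   50. ]
green scene [341.  339.5] 722.5 [834.1  26.5]
green scene [196.1 350.9] 358.0 [ 836.8 -267.8]
green scene [312.9 210.9] 206.5 [503.   -7.4]
barL [637.2  39.2  95. ]
barR [631.1 -76.9  95. ]
cabL [687.1 106.8 130. ]
cabR [ 675.5 -148.   130. ]
tip [ 489.6 -247.1   10.5]
```

View pics/crop1.png

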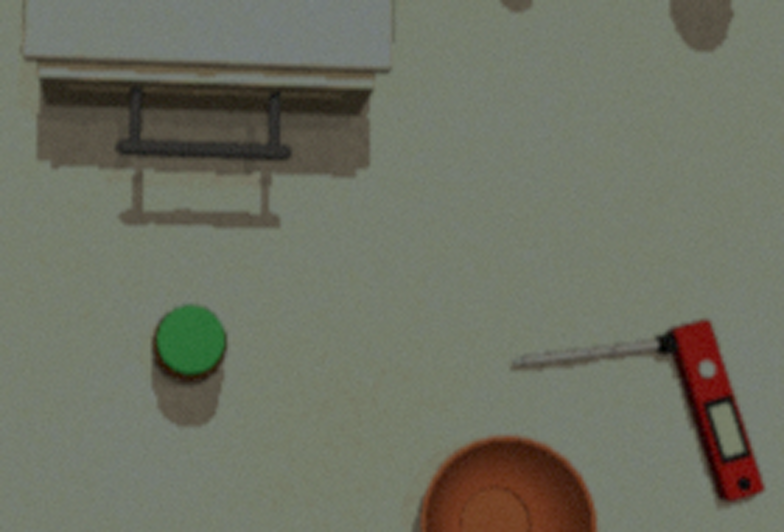

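The top and scene views agree to about 3 mm:
- **Jar:** (501, -7)
- **Cabinet:** front at about (680, -22), yaw about -0.044
- **Handle bar:** (632, -21)

The jar can go to (540, 200), which is free.

```bash
python3 - <<'E'
from h import *
np.set_printoptions(precision=1,suppress=True)
movep([501,-7,170],q(0)); move_linear([501,-7,46],speed=120)
clamp(); print("w",get_state()["gripper_width"])
move_linear([501,-7,110],speed=150); move_linear([540,200,110],speed=200)
move_linear([540,200,48],speed=100); print(move_linear([540,200,44],speed=20,max_force=4),get_state()["position"])
let_go(); move_linear([540,200,170],speed=200)
movep([560,60,200],q(-0.044))
clamp()
s=get_state();print(s["time"],s["gripper_width"])
im=get_image("wrist");cv2.imwrite("pics/w1.png",im[:,:,::-1])
t=get_image("top");cv2.imwrite("pics/top1.png",t[:,:,::-1])
for c in blobs(t,(45,120,60),(75,255,255))[1]: print("green",P("top",cen(c),100)[:2])
E
```

```text
w 0.5807957663576799
True [540.9 200.2  46. ]
10.5833 0.004702401690739472
green [923.1  19. ]
green [540.6 205.6]
```

View pics/top1.png

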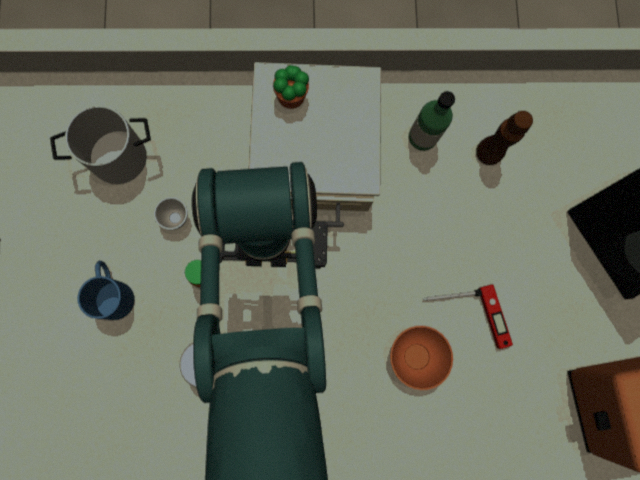

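The jar stands at (540, 203) and the drawer's way is clear. Next I'll hook closed fingers behind the bar and pull.

```bash
python3 - <<'E'
from h import *
np.set_printoptions(precision=1,suppress=True)
u=np.array([np.cos(-.044),np.sin(-.044),0]);p=np.array([656.,-22,170])
movep(p,q(-.044)); p[2]=80
print("down",move_linear(p,speed=60,max_force=8),get_state()["position"])
e=p-u*180; print("pull1",move_linear(e,speed=70,max_force=20),get_state()["position"])
e=p-u*215; print("pull2",move_linear(e,speed=30,max_force=12),get_state()["position"],get_state()["contact_force"])
hold(.4);s=get_state();e=np.array(s["position"])+u*8; 
move_linear(e,speed=40); e[2]=200; move_linear(e,speed=200)
movep([470,-330,240],q(0.25)); let_go()
s=get_state();print(s["time"],s["position"])
im=get_image("wrist");cv2.imwrite("pics/w2.png",im[:,:,::-1]);np.save("w2.npy",[s["position"],],allow_pickle=True)
t=get_image("top");cv2.imwrite("pics/top2.png",t[:,:,::-1])
import pickle;pickle.dump(s,open("w2.pkl","wb"))
E
```

```text
down False [656.4 -22.   80.6]
pull1 False [476.3 -14.2  80. ]
pull2 True [467.9 -13.7  80.3] [ 1.8 -0.3  1. ]
20.225 [ 470. -330.  240.]
```

View pics/top2.png

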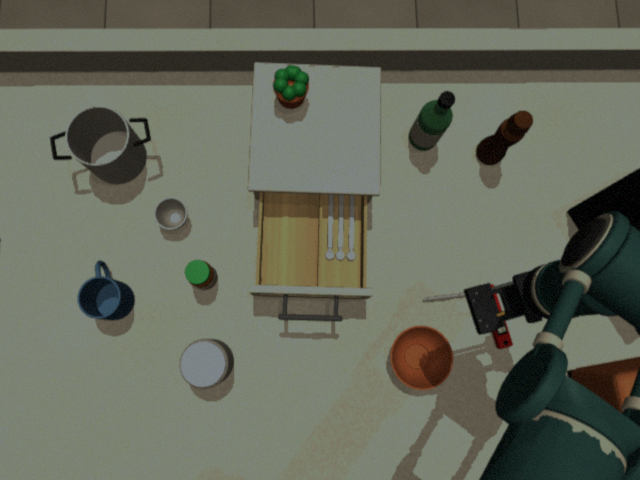

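View pics/w2.png

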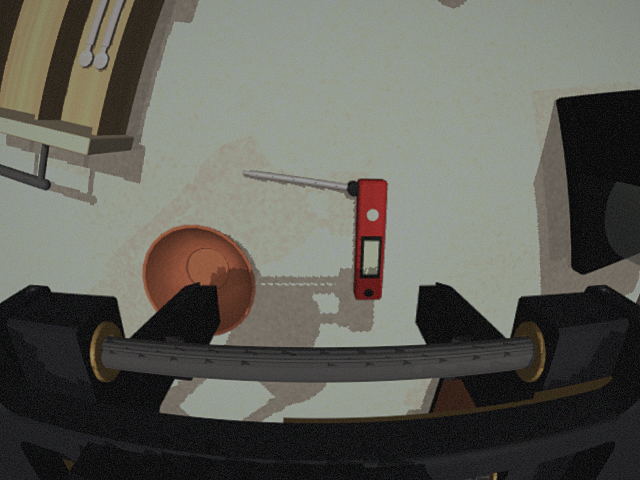

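The drawer looks fully out: the bar now runs from (280,318) to (341,319). In the wrist view the thermometer hub is at (353,188), the tip at (245,173), and the red handle spans (357..387, 179..299). Now I'll put numbers on these.

```bash
python3 - <<'E'
from h import *
import pickle
np.set_printoptions(precision=1,suppress=True)
s=pickle.load(open("w2.pkl","rb"))
for n,p,z in [("barL",(280,318.0),95),("barR",(341,319.3),95),("panL outer top",(252,296.5),116),("panR",(369,297.5),116),("wallLin",(262,288),91),("jar",(198,271.5),100),("cornerLback",(259,193),91),("div",(318,288),81)]: print(n,P("top",p,z))
im=cv2.imread("pics/w2.png")[:,:,::-1].copy()
hs=cv2.cvtColor(im,cv2.COLOR_RGB2HSV)
mask=(((hs[...,0]<6)|(hs[...,0]>174))&(hs[...,1]>170)&(hs[...,2]>80)).astype(np.uint8);mask[:, :330]=0;mask[320:]=0;mask[:,410:]=0
pts=np.argwhere(mask)[:,::-1].astype(float)
W=np.array([onz(wray(p,s),22)[:2] for p in pts]).astype(np.float32)
r=cv2.minAreaRect(W);print("handle",r,cv2.boxPoints(r))
hub=onz(wray((353,188),s),14);tip=onz(wray((245,173),s),10.5);print("hub",hub,"tip",tip,np.linalg.norm(hub[:2]-tip[:2]))
d=tip-hub;print("probe dir",np.arctan2(d[1],d[0]))
E
```

```text
barL [451.6  45.2  95. ]
barR [447.  -68.9  95. ]
panL outer top [491.1  95.8 116. ]
panR [ 485.4 -120.3  116. ]
wallLin [508.7  78.7  91. ]
jar [541. 198. 100.]
cornerLback [694.1  83.6  91. ]
div [507.7 -27.7  81. ]
handle ((452.6165771484375, -390.9887390136719), (126.66754913330078, 28.116539001464844), 14.10154914855957) [[ 387.8 -392.8]
 [ 394.6 -420.1]
 [ 517.5 -389.2]
 [ 510.6 -361.9]]
hub [ 500.4 -360.1   14. ] tip [ 488.4 -249.8   10.5] 110.96486209948472
probe dir 1.6784155211527847
```

The bar is at x = 449, which matches the expected stop at 448. The thermometer is centred at (452.6, -391) with yaw 0.246, the hub check agrees within 1 mm, and the probe angle is about 1.71. I'll sweep the probe towards shut with closed fingers and look again.

```bash
python3 - <<'E'
from h import *
import pickle
np.set_printoptions(precision=1,suppress=True)
c=np.array([452.6,-391]);ps=.246;R=np.array([[np.cos(ps),-np.sin(ps)],[np.sin(ps),np.cos(ps)]])
H=np.array([55,18.5])
def w(th,r,gap=0):
    a=np.pi-th;d=np.array([np.cos(a),np.sin(a)]);n=np.array([d[1],-d[0]])
    return c+R@(H+r*d+n*(9*abs(n[0])+17.5*abs(n[1])+3.5+gap))
clamp()
p=w(1.71,88,14);movep([*p,120],q(ps)); move_linear([*p,4],speed=120)
for th,r in [(1.6,88),(1.3,88),(1.0,86),(.7,82),(.45,78),(.25,74)]:
    if move_linear([*w(th,r),4],speed=70,max_force=8): print("force",th,get_state()["position"]);break
p=w(.25,74,14);move_linear([*p,4],speed=80);move_linear([*p,60],speed=150)
let_go();movep([450,-391,240],q(ps))
s=get_state();print(s["time"]);im=get_image("wrist");cv2.imwrite("pics/w3.png",im[:,:,::-1]);pickle.dump(s,open("w3.pkl","wb"))
E
```

```text
29.1
```

View pics/w3.png

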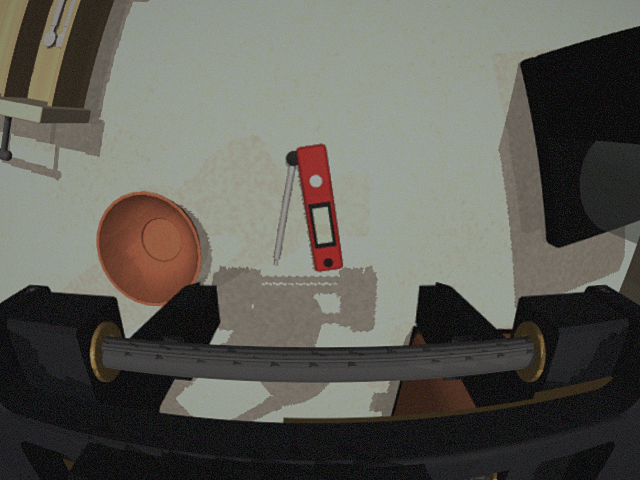

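The probe is nearly shut (hub (293,158), tip (277,263)) and the handle has turned slightly. I'll measure it, squeeze low across probe and handle, release and re-look.

```bash
cat >> h.py <<'E'
def handle(im,s):
    hs=cv2.cvtColor(im,cv2.COLOR_RGB2HSV)
    m=(((hs[...,0]<6)|(hs[...,0]>174))&(hs[...,1]>170)&(hs[...,2]>80)).astype(np.uint8)
    m[275:]=0;m[:,:230]=0;m[:,420:]=0
    pts=np.argwhere(m)[:,::-1].astype(float)
    W=np.array([onz(wray(p,s),22)[:2] for p in pts]).astype(np.float32)
    r=cv2.minAreaRect(W);b=cv2.boxPoints(r);e=[b[1]-b[0],b[2]-b[1]];d=max(e,key=np.linalg.norm);d=d*np.sign(d[0])
    return np.array(r[0]),np.arctan2(d[1],d[0]),r[1]
E
python3 - <<'E'
from h import *
import pickle
np.set_printoptions(precision=2,suppress=True)
s=pickle.load(open("w3.pkl","rb"));im=cv2.imread("pics/w3.png")[:,:,::-1].copy()
c,ps,sz=handle(im,s);print(c,ps,sz)
hub=onz(wray((293,158),s),14);tip=onz(wray((277,263),s),10.5);R=np.array([[np.cos(ps),-np.sin(ps)],[np.sin(ps),np.cos(ps)]])
print("hub local",R.T@(hub[:2]-c),"tip local",R.T@(tip[:2]-c))
if not(100<max(sz)<138 and 22<min(sz)<36): raise SystemExit
p=c+R@[2,7];movep([*p,120],q(ps));move_linear([*p,3],speed=120,max_force=10)
clamp();s=get_state();print("w mm",s["gripper_width"]*88);hold(.2);let_go()
p=c+R@[2,3.5];move_linear([*p,240],speed=250)
s=get_state();print(s["time"]);im=get_image("wrist");cv2.imwrite("pics/w4.png",im[:,:,::-1]);pickle.dump(s,open("w4.pkl","wb"))
print(handle(im,s))
E
```

```text
[ 451.17 -392.13] 0.39644358 (126.48311614990234, 28.215221405029297)
hub local [54.02 18.57] tip local [-52.59  54.04]
w mm 35.389879726005645
33.8583
(array([ 450.19, -389.23]), np.float32(0.39207256), (126.66360473632812, 27.84071159362793))
```

View pics/w4.png

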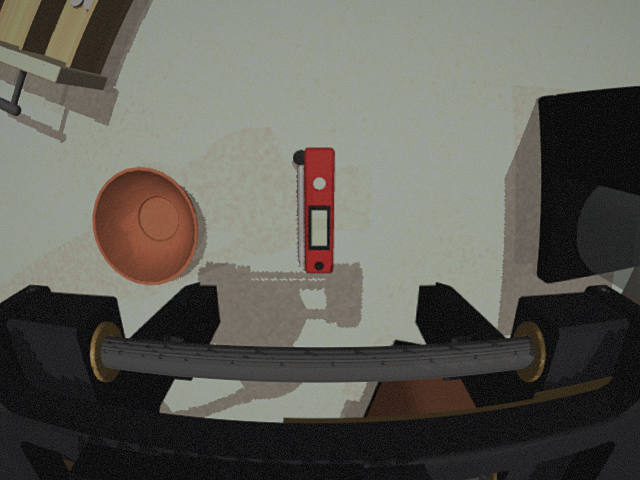

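The probe lies parallel against the handle, so it is shut. Next, a zoom of the drawer to locate the compartment walls.

```bash
python3 - <<'E'
import cv2
im=cv2.imread("pics/top2.png")[180:330,240:390];cv2.imwrite("pics/crop2.png",cv2.resize(im,None,fx=4,fy=4,interpolation=cv2.INTER_CUBIC))
E
```

```text
(no output)
```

View pics/crop2.png

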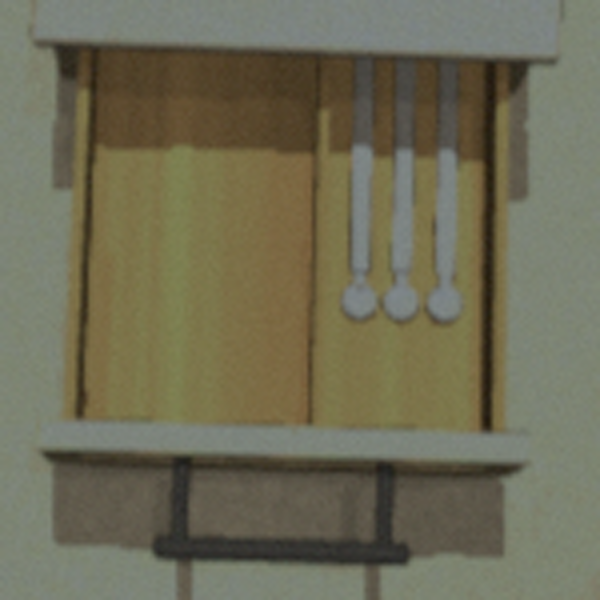

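```bash
python3 - <<'E'
from h import *
np.set_printoptions(precision=1,suppress=True)
O=np.array([680.4,-22]);t=-.044;R=np.array([[np.cos(t),-np.sin(t)],[np.sin(t),np.cos(t)]])
for n,p,z in [("wall top in",(79,400),91),("wall floor",(84,400),41),("wall top in",(86,200),91),("wall floor",(92,200),41),("wall out",(66,400),91),("div fl",(311,400),41),("div top",(312,400),81),("div fl",(315,200),41),("rwall out",(506,400),91),("rwall in top",(494,400),91),("floor front",(200,421),41),("pan inner top",(280,424),116),("pan outer top",(280,455),116),("panL",(44,450),116),("panR",(528,458),116),("cab front",(290,52),130)]:
    w=P("top",(p[0]/4+240-.375,p[1]/4+180-.375),z); print(n,w[:2],"unit",R.T@(w[:2]-O))
E
```

```text
wall top in [524.7  83.6] unit [-160.2   98.7]
wall floor [530.   84.2] unit [-155.    99.4]
wall top in [621.3  79.9] unit [-63.6  99.2]
wall floor [631.2  79.7] unit [-53.7  99.4]
wall out [524.8  89.8] unit [-160.4  104.8]
div fl [528.  -28.7] unit [-151.9  -13.4]
div top [523.8 -27.4] unit [-156.2  -12.3]
div fl [629.6 -33. ] unit [-50.3 -13.2]
rwall out [ 521.2 -119.5] unit [-154.7 -104.4]
rwall in top [ 521.3 -113.8] unit [-154.9  -98.7]
floor front [518.5  26.7] unit [-163.9   41.6]
pan inner top [509.3 -10.7] unit [-171.5    3.7]
pan outer top [494.9 -10.4] unit [-185.8    3.4]
panL [499.2  98.3] unit [-186.4  112.2]
panR [ 491.5 -125.4] unit [-184.1 -111.6]
cab front [683.1 -18.5] unit [2.6 3.6]
```

The compartment spans unit y -13 to 99, which is 112 mm as specified, with its centre at y = +43 and x about -89. The open fingers span 123 mm against a 112 mm compartment. I'll therefore grip the handle high and place it turned 35° to the unit, so the fingers can open between the walls.

```bash
python3 - <<'E'
from h import *
import pickle
np.set_printoptions(precision=2,suppress=True)
s=pickle.load(open("w4.pkl","rb"));im=cv2.imread("pics/w4.png")[:,:,::-1].copy()
c,ps,_=handle(im,s);R=lambda t:np.array([[np.cos(t),-np.sin(t)],[np.sin(t),np.cos(t)]])
g=c+R(ps)@[5,0]
movep([*g,80],q(ps));move_linear([*g,14.5],speed=80,max_force=8)
clamp();s=get_state();print("w mm",s["gripper_width"]*88,s["position"])
move_linear([*g,170],speed=180)
t=-.044;C=np.array([680.4,-22])+R(t)@[-89-8,43]; y=t+np.radians(35)
movep([*C,180],q(y)); move_linear([*C,135],speed=120)
s=get_state();print(s["time"],s["gripper_width"]*88,s["position"],s["contact_force"])
im=get_image("wrist");cv2.imwrite("pics/w5.png",im[:,:,::-1]);pickle.dump(s,open("w5.pkl","wb"))
E
```

```text
Traceback (most recent call last):
  File "h.py", line 27, in handle
    W=np.array([onz(wray(p,s),22)[:2] for p in pts]).astype(np.float32)
                    ~~~~^^^^^
  File "h.py", line 8, in wray
    p=camera_params("wrist");K=p["K"];M=np.array(p["mount"])
ValueError: time passes only in moves, steps and waits
```

```bash
python3 - <<'E'
from h import *
import pickle
np.set_printoptions(precision=2,suppress=True)
c,ps=np.array([450.2,-389.2]),.392;R=lambda t:np.array([[np.cos(t),-np.sin(t)],[np.sin(t),np.cos(t)]])
g=c+R(ps)@[5,0]
movep([*g,80],q(ps));move_linear([*g,14.5],speed=80,max_force=8)
clamp();s=get_state();print("w mm",s["gripper_width"]*88,s["position"])
move_linear([*g,170],speed=180)
t=-.044;C=np.array([680.4,-22])+R(t)@[-89-8,43]; y=t+np.radians(35)
movep([*C,180],q(y)); move_linear([*C,135],speed=120)
s=get_state();print(s["time"],s["gripper_width"]*88,s["position"],s["contact_force"])
im=get_image("wrist");cv2.imwrite("pics/w5.png",im[:,:,::-1]);pickle.dump(s,open("w5.pkl","wb"))
E
```

```text
w mm 29.096398310478524 [ 454.77 -387.23   14.46]
39.6083 29.484115403322107 [585.23  24.69 134.69] [ 0.44  0.17 -1.77]
```

View pics/w5.png

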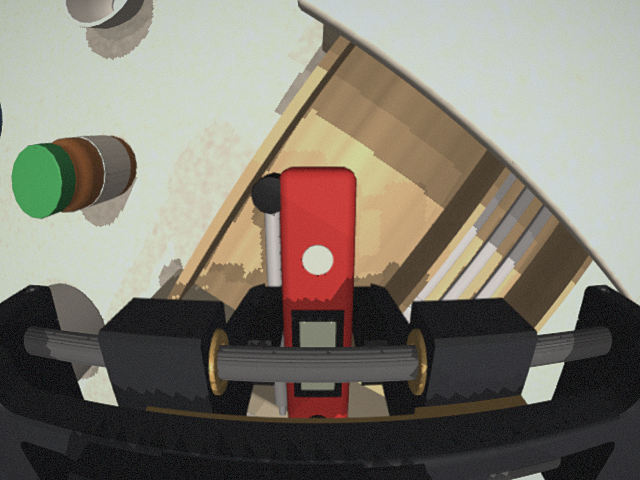

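The thermometer is held level and straight, probe shut, with the 29 mm grip on the handle alone. I'll lower it into the compartment and release.

```bash
python3 - <<'E'
from h import *
np.set_printoptions(precision=2,suppress=True)
C=np.array(get_state()["position"])[:2]
f=move_linear([*C,60],speed=50,max_force=6);print(f,get_state()["position"])
if f: raise SystemExit
print(move_linear([*C,54.5],speed=15,max_force=3),get_state()["position"])
let_go();s=get_state();print(s["gripper_width"],s["contact_force"],s["time"])
move_linear([*C,200],speed=120);print(get_state()["contact_force"])
movep([450,-300,300],q(0));s=get_state();print(s["time"],s["position"])
t=get_image("top");cv2.imwrite("pics/top5.png",t[:,:,::-1]);cv2.imwrite("pics/crop5.png",cv2.resize(t[180:400,160:420],None,fx=2.7,fy=2.7,interpolation=cv2.INTER_CUBIC)[:,:,::-1])
E
```

```text
False [586.26  24.84  60.44]
True [586.33  24.82  55.43]
1.0008625635247428 [ 0.5  -1.37 -0.32] 42.6417
[-0.55  0.04  0.2 ]
45.375 [ 450.28 -299.19  299.39]
```

View pics/crop5.png

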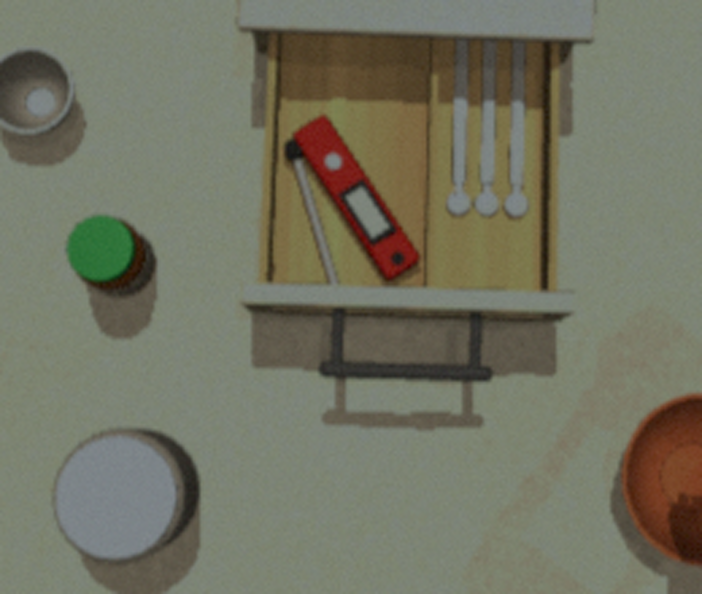

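The thermometer lies flat, but the opening finger dragged the probe out about 0.35 rad: hub at crop (295,150), tip at (335,282). To fix it I'll regrip the handle a bit higher, lift, and press the probe shut against the drawer's left wall with the fingertips passing above the wall. Then I'll lay it down again with the fingertips clear of the probe.

```bash
python3 - <<'E'
from h import *
np.set_printoptions(precision=2,suppress=True)
im=cv2.imread("pics/top5.png")[:,:,::-1].copy();hs=cv2.cvtColor(im,cv2.COLOR_RGB2HSV)
m=(((hs[...,0]<6)|(hs[...,0]>174))&(hs[...,1]>150)&(hs[...,2]>60)).astype(np.uint8);m[:215]=0;m[290:]=0;m[:,:262]=0;m[:,320:]=0
r=cv2.minAreaRect(np.argwhere(m)[:,::-1].astype(np.float32));b=cv2.boxPoints(r)
o0,_=ray("top",(0,0));W=np.array([P("top",p,62)[:2] for p in b]);print(W,W.mean(0))
e=max([W[1]-W[0],W[2]-W[1]],key=np.linalg.norm);print("yaw",np.arctan2(e[1],e[0])%np.pi,np.linalg.norm(e))
C=np.array([586.3,24.8]);print("origin expected",C-5*np.array([np.cos(.567),np.sin(.567)]))
E
```

```text
[[626.33  68.77]
 [642.41  43.91]
 [533.17 -23.76]
 [517.68   0.94]] [579.9   22.47]
yaw 0.5546117515534963 128.50202958872694
origin expected [582.08  22.11]
```

```bash
python3 - <<'E'
from h import *
np.set_printoptions(precision=2,suppress=True)
R=lambda t:np.array([[np.cos(t),-np.sin(t)],[np.sin(t),np.cos(t)]])
t=-.044;O=np.array([680.4,-22]);y=t+np.radians(35);C=np.array([585.8,24.7])
U=lambda a,b:O+R(t)@[a,b]
def st(l): s=get_state();print(l,round(s["time"],2),np.array(s["position"]),"unit",R(t).T@(np.array(s["position"])[:2]-O),np.array(s["contact_force"]),s["gripper_width"]*88)
movep([*C,140],q(y));move_linear([*C,58],speed=90,max_force=8);st("at grip")
clamp();st("grip")
move_linear([*C,125],speed=120)
ya=t-.05
p=U(-89,22);movep([*p,125],q(ya));move_linear([*p,94],speed=100,max_force=8);st("low")
p=U(-89,62);move_linear([*p,94],speed=80,max_force=10);st("mid")
p=U(-89,80);print(move_linear([*p,94],speed=25,max_force=6));st("pressed")
im=get_image("wrist");cv2.imwrite("pics/w6.png",im[:,:,::-1])
t2=get_image("top");cv2.imwrite("pics/top6.png",t2[:,:,::-1])
E
```

```text
at grip 47.92 [586.5   24.74  58.66] unit [-95.87  42.57] [ 0.12  0.46 -0.27] 88.21085469347004
grip 48.84 [585.8   24.68  57.97] unit [-96.56  42.47] [ 0.27 -0.58 -0.25] 29.375656367926
low 50.66 [591.77   4.04  93.14] unit [-89.69  22.12] [ 0.2   0.09 -1.17] 29.447124560764003
mid 51.31 [594.17  44.3   94.04] unit [-89.07  62.44] [ 0.07  0.01 -2.59] 29.137010189594772
True
pressed 51.88 [594.59  56.96  93.43] unit [-89.2   75.11] [ 1.99 -2.18 -1.94] 29.409864874645574
```

It pressed at unit y = 75 with the wall at 99, so only about 24 mm is left for the shut probe. I'll lay it down.

```bash
python3 - <<'E'
from h import *
np.set_printoptions(precision=2,suppress=True)
s=get_state();p=np.array(s["position"]);t=-.044;y=t+np.radians(35);C=np.array([585.8,24.7])
p[:2]-=15*np.array([-np.sin(t),np.cos(t)]);move_linear(p,speed=80);p[2]=125;move_linear(p,speed=150)
movep([*C,125],q(y))
f=move_linear([*C,62],speed=60,max_force=6);print(f,get_state()["position"])
if f: raise SystemExit
print(move_linear([*C,57],speed=15,max_force=3),get_state()["position"])
let_go();s=get_state();print(s["gripper_width"],s["contact_force"],s["time"])
move_linear([*C,180],speed=120)
movep([450,-300,300],q(0));s=get_state();print(s["time"])
t=get_image("top");cv2.imwrite("pics/top7.png",t[:,:,::-1]);cv2.imwrite("pics/crop7.png",cv2.resize(t[170:400,60:470],None,fx=1.9,fy=1.9,interpolation=cv2.INTER_CUBIC)[:,:,::-1])
E
```

```text
False [586.31  24.7   62.53]
True [586.34  24.69  57.93]
1.0028380942415576 [-1.18  0.63  0.48] 55.9083
58.475
```

View pics/crop7.png

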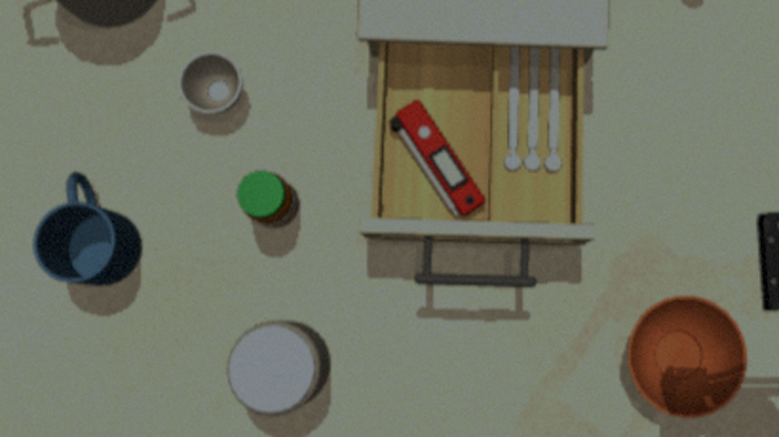

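The probe now lies along the handle. I'll check its angle numerically, along with the final positions of the other things.

```bash
python3 - <<'E'
from h import *
np.set_printoptions(precision=2,suppress=True)
im=cv2.imread("pics/top7.png")[:,:,::-1].copy();hs=cv2.cvtColor(im,cv2.COLOR_RGB2HSV)
m=(((hs[...,0]<6)|(hs[...,0]>174))&(hs[...,1]>150)&(hs[...,2]>60)).astype(np.uint8);m[:215]=0;m[290:]=0;m[:,:262]=0;m[:,320:]=0
r=cv2.minAreaRect(np.argwhere(m)[:,::-1].astype(np.float32));b=cv2.boxPoints(r)
W=np.array([P("top",p,62)[:2] for p in b]);e=max([W[1]-W[0],W[2]-W[1]],key=np.linalg.norm);e=e*np.sign(e[0]);ps=np.arctan2(e[1],e[0])
c=W.mean(0);R=lambda t:np.array([[np.cos(t),-np.sin(t)],[np.sin(t),np.cos(t)]])
t=-.044;print("handle",c,"yaw",ps,"in compartment",R(t).T@(c-np.array([680.4,-22]))-[-89,43])
# steel rod: low-saturation bright pixels beside the handle, in handle frame
k=(hs[...,1]<75)&(hs[...,2]>70);L=[]
for v,u in np.argwhere(k[225:290,262:320])+[225,262]:
    l=R(ps).T@(P("top",(u,v),51.5)[:2]-c)
    if -65<l[0]<45 and 12<l[1]<60: L.append(l)
L=np.array(L);print(len(L));f=np.polyfit(L[:,0],L[:,1],1);print("rod slope",f,"angle",-np.arctan(f[0]),"tip y",np.polyval(f,-60))
for x in range(-60,45,15):
    s=L[abs(L[:,0]-x)<8]; print(x,s[:,1].mean() if len(s) else None,len(s))
a=cv2.imread("pics/top0.png").astype(int);z=cv2.imread("pics/top7.png").astype(int)
for n,(u,v) in dict(mug=(99,298),can=(205,362),sug=(171,213),fruit=(421,357)).items():
    g=cv2.cvtColor(a.astype(np.uint8),6)[v-26:v+26,u-26:u+26];h=cv2.cvtColor(z.astype(np.uint8),6)[v-40:v+40,u-40:u+40]
    print(n,"shift px",np.array(cv2.minMaxLoc(cv2.matchTemplate(h,g,cv2.TM_CCOEFF_NORMED))[3])-14)
print("bar",P("top",((415+535)/2/1.9+60,281/1.9+170),95))
E
```

```text
handle [579.78  22.68] yaw 0.5662669855778353 in compartment [-13.49  -2.79]
290
rod slope [-0.22 21.36] angle 0.22088312071959926 tip y 34.832861261011224
-60 31.740836802735075 57
-45 38.31022703078523 87
-30 20.00014142857869 32
-15 17.33115662190653 29
0 17.349407604804554 29
15 17.367525296326946 29
30 17.26077935854692 30
mug shift px [0 0]
can shift px [0 0]
sug shift px [0 0]
fruit shift px [0 0]
bar [450.76 -10.87  95.  ]
```

Between x = -15 and 30 mm along the handle, the rod runs parallel to it, offset 17.3 mm with no slope. The -30, -45 and -60 bins are not usable, probably because panel pixels got into the mask. The probe is therefore shut. The drawer bar is at x = 450 and the other things show a shift of 0 px, so I'm handing in.

```bash
python3 -c "
from bench import *
print(hand_in())"
```

```text
the job is handed in; nothing more can be done
None
```

The thermometer is in the left compartment of the open drawer, lying flat with display up and probe shut. I handed the job in at about 58.5 s of the 72 s; no verdict was reported.

**What I did**
- I moved the jar upright to about (541, 200).
- I pulled the drawer to its stop by hooking closed fingers behind the bar.
- I swept and squeezed the probe shut on the counter, then laid the thermometer in the compartment turned about 35° to the drawer, because the open fingers would not fit straight across.
- On the first release the opening finger dragged the probe out by about 0.35 rad. I regripped higher, pressed the probe shut against the drawer's left wall and laid the thermometer down again.

**Last checks, from the top camera**
- **Thermometer:** its centre is about (-13, -3) mm from the compartment point, inside the judged limits. I did not measure its height or tilt; it looks flat, and the lowering stopped on contact at the expected floor height.
- **Probe:** the clean middle part of the rod lies parallel to the handle, about 0 rad. A straight-line fit over the whole rod gave 0.22 rad, above the 0.12 limit. I discounted it because the points near the tip, beside the drawer front, look contaminated by panel pixels. In the last picture the tip lies close to the handle.
- **Drawer:** the bar is at x = 450 mm, against 448 expected at the stop.
- **Other things:** the mug, canister and both bowls show no shift. The jar is standing, and the arm is clear of everything.

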